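# Start the analyser at its touch-free switch

## Task

Get the sample analyser running: push its raised sample cover down with the fingertips until it is fully shut, then point at the round touch-free switch, holding the fingertips just above its middle for two full seconds without touching it, and then draw the hand well clear, a good hand's width or more away. Do not touch any of the three touch-free switches or reach down over the square or the oblong one. Lift nothing, do not open the cover any further, and leave the bottles, jar, carton and tubes as they stand.

Things in the scene. Friction and masses are not known exactly. Their poses are not given: they have to be found in the camera images.
- analyser: Bench analyser, a fixed white plastic box 240 x 280 mm (x, y), deck 70 mm above the table; along its far (+x) side a printer hump rises to 102 mm, with a paper roll at 120 mm. Origin: centre of the underside; its x axis points from its front (the side near the robot) to its back.
- cover (a joint): Angle of the analyser's sample cover in rad: 0 fully shut (lying flat on the deck), growing as it opens; it starts raised at 0.35 to 0.8. A flat grey plate 100 mm long (hinge to free edge), 85 mm wide, 8 mm thick, hinged at its far (+x) end, the free edge raised towards the robot. The hinge is stiff (0.12 N m of friction): the cover stays at any angle, and a push of a few newtons on its upper face moves it. There is a firm stop at shut.
- cover_hinge (a point): Middle of the cover's hinge line, fixed on the analyser, 72 mm above the table, at the level of the cover's underside; its axes are the analyser's, the hinge line being y.
- cover_edge (a point): Middle of the cover's free edge, on the upper (outer) face; it moves with the cover. When shut it lies 100 mm from the hinge towards the analyser's front and 80 mm above the table.
- round_switch: The round touch-free switch (start): fixed white plastic disc 72 mm across, 29 mm high, with a round black sensor window on top. Origin: centre of the underside.
- round_top (a point): Centre of the top face of the round touch-free switch, 30 mm above the table: the spot to point at. z is up. The switch sees fingertips held 10 to 50 mm above this point, within 20 mm of it sideways.
- square_switch: The square touch-free switch (print), to be left alone: fixed white plastic, 66 x 66 mm, 29 mm high, with a square black window. Origin: centre of the underside.
- square_top (a point): Centre of the top face of the square touch-free switch, 30 mm above the table: keep 60 mm or more above it when passing over. z is up. 
- oblong_switch: The oblong touch-free switch (eject), to be left alone: fixed white plastic, 38 x 86 mm (x, y), 29 mm high, with an oblong black window. Origin: centre of the underside.
- oblong_top (a point): Centre of the top face of the oblong touch-free switch, 30 mm above the table: keep 60 mm or more above it when passing over. z is up. 
- dropper: Loose small white dropper bottle with green cap, 32 mm across, 60 mm high, standing among the switches. Origin: centre of the underside. Leave alone.
- reagent: Loose amber reagent bottle, 52 mm across, 100 mm high. Origin: centre of the underside. Leave alone.
- jar: Loose white jar, 56 mm across, 60 mm high. Origin: centre of the underside. Leave alone.
- carton: Loose small paper carton 50 x 80 x 45 mm. Origin: centre of the underside. Leave alone.
- rack: Fixed blue tube rack 50 x 130 mm, 50 mm high, holding three tubes whose tops stand 105 mm above the table. Origin: centre of the underside.
- tube0: Loose capped test tube 99 mm long, 16 mm across, standing in the rack. Origin: centre of its foot. Leave alone.
- tube1: Loose capped test tube 99 mm long, 16 mm across, standing in the rack. Origin: centre of its foot. Leave alone.
- tube2: Loose capped test tube 99 mm long, 16 mm across, standing in the rack. Origin: centre of its foot. Leave alone.
Not all that is in view belongs to the job. What is shaped like the round_switch but purple or yellow is not meant.

How it is judged:
On the way, in this order (a step that is already met when the one before it is completed fails the run):
1. the sample cover is pushed fully shut (value of joint cover below 0.04 rad), for 0.2 s.
2. the fingertips dwell just above the middle of the round switch for two seconds (horizontal distance between the grasp point and round_top below 0.02 m and z of the grasp point in the frame of round_top between 0.015 and 0.08 m), for 1.8 s.
At the end, for the whole second after the job is handed in: The cover is shut (within 0.04 rad), the hand is at least 100 mm from the round switch, and the bottles, jar, carton and tubes stand upright within 30 mm of where they were (value of joint cover below 0.04 rad and distance between the grasp point and round_top above 0.1 m and distance of each of dropper, reagent, jar, carton, tube0, tube1, tube2 from where it was at the start of the episode below 0.03 m and angle between each of dropper, reagent, jar, carton, tube0, tube1, tube2's own z axis and vertical below 0.3 rad); the robot touches nothing.
It fails at once if a touch-free switch is touched (contact force between any of round_switch, square_switch, oblong_switch and anything else above 0.5 N).
It fails at once if the hand reaches down over the square or the oblong switch ((horizontal distance between the grasp point and square_top below 0.03 m and z of the grasp point in the frame of square_top between 0.015 and 0.07 m) or (horizontal distance between the grasp point and oblong_top below 0.03 m and z of the grasp point in the frame of oblong_top between 0.015 and 0.07 m)).
It fails at once if the cover is opened further (value of joint cover above 0.95 rad).
It fails at once if a bystander is lifted, carried or pushed away (distance of any of dropper, reagent, jar, carton, tube0, tube1, tube2 from where it was at the start of the episode above 0.03 m).
It fails at once if a bystander is knocked over (angle between any of dropper, reagent, jar, carton, tube0, tube1, tube2's own z axis and vertical above 0.5 rad).
It also fails if it takes over 45 s, if anything falls off the work surface, if the arm or the gripper's body presses on something with over 40 N, if the wrist force passes 120 N, or if a joint passes its speed limit or range.

## Robot

A 6-joint arm with a two-finger parallel gripper is mounted at the origin on the work surface. World frame = base frame: x ahead of the robot, y to its left, z up, the work surface at z = 0. Lengths are in m, angles in rad, forces in N, time in s.
With the tool pointing down it reaches from about 0.35 to 0.975 m from the base axis. Payload 4.9 kg.
Tool frame: the origin (TCP) lies midway between the tips of the shut fingers; the grasp point (between the pads) lies 19 mm behind it; z points along the fingers, y is the line along which they close (so a half turn about z gives the same grasp; the last joint's range is limited). The gripper opens to 85 mm and grips with 20 to 120 N. Pads are 22 mm wide; open, the fingers measure 114 mm over their backs; the gripper's body (76 mm by 85 mm) begins 54 mm behind the grasp point. The pads swing forward as they close: fully open they stand 13 mm farther back than shut.
Start: joints at [1.093, 0.053, 1.613, -0, 1.476, -0.119], TCP at [0.219, 0.585, 0.231] pointing down, gripper open.
Joint ranges: [-3.01, 3.01], [-1.01, 2.22], [0.06, 2.58], [-1.02, 4.17], [0.09, 2.62], [-3.14, 3.14]. Speed limits (rad/s): [2.57, 2.57, 3.14, 3.14, 3.14, 3.14].

## Interface

Orientations are given as a rotation vector (axis times angle).
In Python, from station import ctrl gives the robot as it stands.
- The arm moves only by the tool carry_out, never from a script. Its argument "moves" is a list of rows, each an object of numbers: "x", "y", "z": the shift along the tool's x, y, z in units of 25 mm (1.0 is 25 mm); "turn": the turn about the tool's z in rad. In form: [{"x": .., "y": .., "z": .., "turn": ..}, ...]. A call has exactly 8 rows; each row shifts and turns the commanded pose from where the row before left it, along the tool's axes as they then stand; what a row does not reach is not made up. A row lasts 1/10 s, in which the tool goes at most 50 mm and 8.59 degrees, less where a joint would pass 70% of its speed; a pose out of reach is approached as far as the arm can. A call is refused whole if a number of a shift passes 1 or a number of a turn 0.15, either way. A call with a gripper value outside its range is refused whole. "grip" is the finger opening in mm, from 0 to 85.4, set as the call begins (left out, the last holds). The fingers move at their own pace and stop on an object; "newtons" is the grip in N (left out, the last holds). Time passes only in rows, so rows that do not move let the fingers close, or fill a call up. It gives the time, the measured TCP pose, the force, the opening and the grip force at its end, in the units of the state.
- ctrl.get_obs(): the state, without advancing time (a new reading comes with each control period).
- ctrl.get_image(name): name is "scene" or "top"; returns the picture (480x640x3 uint8, red, green, blue); there is no depth.
- ctrl.calibration(name): a dict with "fx", "fy", "cx", "cy" (pixels), "R" (3x3) and "t" (3): a world point X has camera coordinates R X + t. Camera axes: x right, y down, z forward; pixel columns grow to the right and rows downward; lengths in m; the calibration is good to about 2 mm. A picture is of the moment at which its call begins. calibration takes no time and is no camera call.
- ctrl.finish_job(): hands the job in; it is judged then, once.
Trained networks look in the newest picture that a camera, given by its name, has taken for a name from the list of things; names that differ only in an ending like _2 or _b are one class to them, and where a whole thing is asked for, a point or a joint stands for the part that bears it (a point fixed in the world has none). Each returns a list of dicts, best first, with "confidence" (0 to 1); they miss things now and then, are a little off and sometimes report something else, mostly with a low value. They report only what shows in the picture. A call takes as long as a camera call. They do not tell look-alikes from the thing itself.
- ctrl.look_for(camera, query): "rect" ([left, top, width, height] in pixels, round what is visible of it).
- ctrl.mark_of(camera, query): "pixel" ([column, row] in pixels: a listed point, or the origin of a listed thing).
The state is a dict: "t": time; "q": joint angles; "dq": joint speeds; "effort": joint torques, N m; "tool_pos": TCP position; "tool_rot": TCP orientation; "contact_force": force on the tool from outside, world axes, zero at the start; "wrist_torque": the same for the moment, N m; "opening": finger opening in m; "grip_force": force on a finger pad.
Only numpy, scipy, OpenCV 4.12 (cv2) and the standard library are available. Lean on these libraries where they do the work, as an engineer would, in place of code of your own. Each camera call takes 0.05 s, during which the arm holds its last target. There are 200 camera calls.

## Working session

There is one attempt and no reset: what is moved stays moved. The work goes in short steps, Python scripts to look and compute and a tool call to move; the robot and the scene stay as the last step left them, time stands still between calls to the robot, and variables do not carry over. Pictures are saved under pics/ and viewed, at most 10 in all, crops included, and the job is handed in when it is done.

Besides the shell and the picture viewer there is one more tool, called after ">>>" as name(argument=value, ...) on one line, values as JSON. carry_out: Moves the arm, as the interface text tells. Its arguments: {"type":"object","properties":{"moves":{"type":"array"},"grip":{"type":"number"},"newtons":{"type":"number"}},"required":["moves"]}

```bash
mkdir -p pics; cat > h.py <<'E'
from station import ctrl
import numpy as np, cv2
def ray(c,p,z):
    k=ctrl.calibration(c);R=np.array(k['R']);t=np.array(k['t'])
    d=R.T@np.array([(p[0]-k['cx'])/k['fx'],(p[1]-k['cy'])/k['fy'],1]);o=-R.T@t
    return o+d*(z-o[2])/d[2]
def proj(c,X):
    k=ctrl.calibration(c);v=np.array(k['R'])@np.array(X)+np.array(k['t'])
    return [round(k['fx']*v[0]/v[2]+k['cx'],1),round(k['fy']*v[1]/v[2]+k['cy'],1)]
E
python3 - <<'E'
from h import *
for c in('scene','top'):
    cv2.imwrite(f'pics/{c}0.png',ctrl.get_image(c)[:,:,::-1])
Z=dict(round_top=.03,square_top=.03,oblong_top=.03,cover_hinge=.072,cover_edge=.12,dropper=0,reagent=0,jar=0,carton=0,rack=0,analyser=0)
for n,z in Z.items():
  for c in('scene','top'):
    for m in ctrl.mark_of(c,n)[:4]:
        print(n,c,round(m['confidence'],2),np.round(m['pixel']),ray(c,m['pixel'],z).round(3))
o=ctrl.get_obs();print(o['t'],o['tool_pos'],o['tool_rot'])
E
```

```text
round_top scene 0.96 [279. 213.] [0.377 0.007 0.03 ]
round_top scene 0.9 [216. 238.] [ 0.32  -0.139  0.03 ]
round_top scene 0.89 [262. 255.] [ 0.43  -0.108  0.03 ]
round_top scene 0.76 [311. 276.] [ 0.547 -0.081  0.03 ]
round_top top 0.95 [398. 314.] [ 0.37  -0.223  0.03 ]
round_top top 0.91 [340. 240.] [ 0.559 -0.084  0.03 ]
round_top top 0.88 [352. 290.] [ 0.431 -0.112  0.03 ]
round_top top 0.79 [307. 316.] [0.371 0.002 0.03 ]
square_top scene 0.67 [193. 343.] [ 0.473 -0.351  0.03 ]
square_top scene 0.52 [265. 265.] [ 0.453 -0.123  0.03 ]
square_top top 0.9 [453. 274.] [ 0.467 -0.364  0.03 ]
square_top top 0.57 [392. 250.] [ 0.53  -0.213  0.03 ]
oblong_top scene 0.61 [323. 347.] [ 0.672 -0.193  0.03 ]
oblong_top top 0.9 [382. 197.] [ 0.666 -0.195  0.03 ]
cover_hinge scene 0.84 [434. 196.] [0.634 0.247 0.072]
cover_hinge scene 0.31 [190. 346.] [ 0.493 -0.371  0.072]
cover_hinge top 0.94 [211. 211.] [0.627 0.23  0.072]
cover_edge scene 0.97 [405. 165.] [0.551 0.242 0.12 ]
cover_edge top 0.57 [200. 236.] [0.559 0.245 0.12 ]
cover_edge top 0.21 [394. 170.] [ 0.709 -0.21   0.12 ]
droppe
[... 195 characters left out ...]
  ]
reagent scene 0.84 [227. 413.] [ 0.614 -0.403  0.   ]
reagent scene 0.28 [258. 321.] [ 0.522 -0.222  0.   ]
reagent top 0.63 [461. 220.] [ 0.61  -0.404  0.   ]
jar scene 0.79 [295. 429.] [ 0.731 -0.345  0.   ]
jar top 0.6 [433. 175.] [ 0.732 -0.337  0.   ]
carton scene 0.91 [369. 142.] [0.374 0.359 0.   ]
carton top 0.65 [164. 318.] [0.369 0.361 0.   ]
rack scene 0.58 [359. 374.] [ 0.754 -0.18   0.   ]
rack scene 0.48 [231. 413.] [ 0.62  -0.399  0.   ]
rack top 0.91 [380. 170.] [ 0.746 -0.197  0.   ]
analyser scene 0.77 [396. 221.] [0.583 0.186 0.   ]
analyser top 0.81 [239. 234.] [0.581 0.175 0.   ]
1.2 [0.21945246 0.58516975 0.2312785 ] [-5.60553667e-01 -3.09113744e+00  9.60049741e-05]
```

View pics/scene0.png

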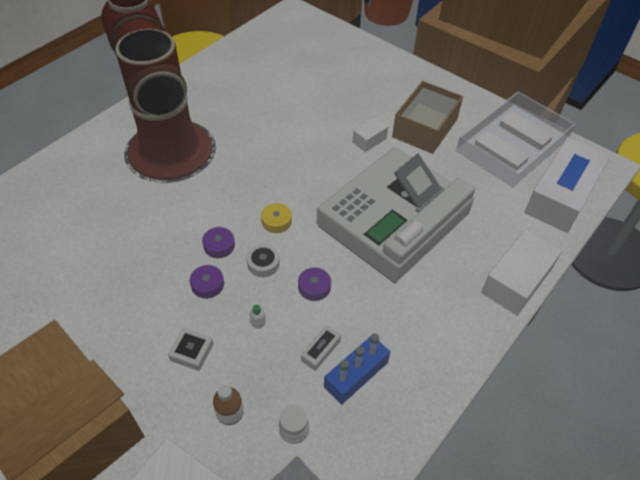

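View pics/top0.png

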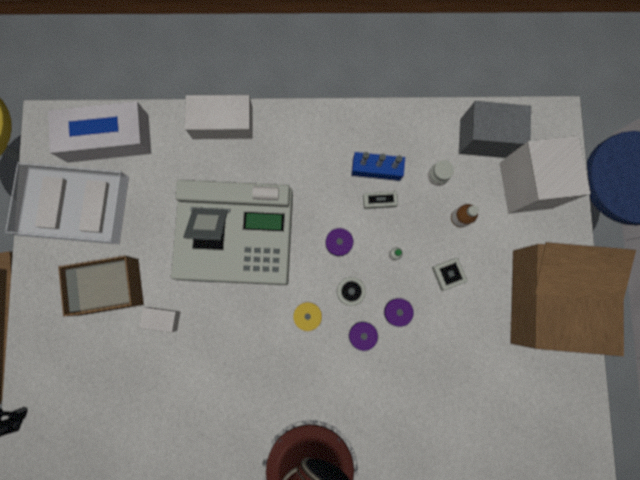

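The candidates shaped like the round switch, in top-camera pixels, are purple (339,241), purple (399,312), purple (363,336), yellow (307,316) and white with a black window (351,291). In the scene picture the white one is at (263,259). White with a round black window fits the description, so I'm confirming it and the cover in one enlarged crop.

```bash
python3 - <<'E'
from h import *
a=cv2.imread('pics/top0.png');b=cv2.imread('pics/scene0.png')
f=lambda i,x,y,w,h:cv2.resize(i[y:y+h,x:x+w],(400,300),interpolation=cv2.INTER_CUBIC)
cv2.imwrite('pics/crop.png',np.vstack([np.hstack([f(a,165,195,80,60),f(b,370,140,80,60)]),np.hstack([f(a,311,261,80,60),f(b,223,229,80,60)])]))
for c in('scene','top'):
    k=ctrl.calibration(c);print(c,-np.array(k['R']).T@k['t'])
E
```

```text
scene [ 1.01207224 -0.64544517  1.1067693 ]
top [ 0.40172319 -0.00608627  1.12784827]
```

View pics/crop.png

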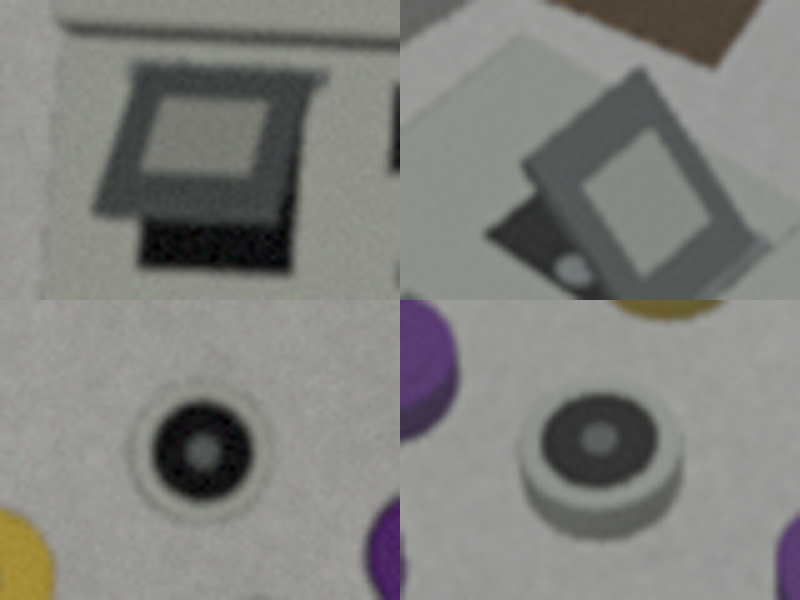

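The crop shows the white disc with the round black window at top (351,291) / scene (263,257), so it is the round switch. The cover's free edge has its middle at about top (202,238) / scene (406,163), and the hinge is at top (211,209). Next I'm triangulating these points.

```bash
cat >> h.py <<'E'
def tri(p,q):
    P=[]
    for c in('scene','top'):
        k=ctrl.calibration(c);K=np.array([[k['fx'],0,k['cx']],[0,k['fy'],k['cy']],[0,0,1]])
        P.append(K@np.c_[np.array(k['R']),np.array(k['t'])])
    X=cv2.triangulatePoints(P[0],P[1],np.array(p,float),np.array(q,float)).ravel();return (X[:3]/X[3]).round(4)
E
python3 - <<'E'
from h import *
print('edge L',tri((418.4,154),(184,237.6)),'R',tri((395,173),(221,239.4)),'net',tri((405,165),(200,236)))
print('edge from',tri((395,173),(184,237.6)),tri((418.4,154),(221,239.4)))
print('round',tri((262.6,256.6),(351.4,291.2)),ray('top',(351.4,291.2),.03),ray('scene',(262.6,256.6),.03))
print('hinge ends top',ray('top',(192,207.4),.078),ray('top',(230,210),.078))
for z in(.10,.12,.13,.14):print(z,ray('top',(184,237.6),z),ray('top',(221,239.4),z))
from scipy.spatial.transform import Rotation as r
print(r.from_rotvec(ctrl.get_obs()['tool_rot']).as_matrix().round(3))
E
```

```text
edge L [0.5566 0.2803 0.1301] R [0.5512 0.1964 0.1306] net [0.5541 0.2394 0.1258]
edge from [0.5361 0.2663 0.0735] [0.5724 0.2075 0.1911]
round [ 0.4302 -0.1083  0.0267] [ 0.42880532 -0.10931214  0.03      ] [ 0.43269151 -0.10933092  0.03      ]
hinge ends top [0.63513456 0.2748906  0.078     ] [0.62752887 0.18348219 0.078     ]
0.1 [0.5583947  0.28629711 0.1       ] [0.55288881 0.1999718  0.1       ]
0.12 [0.55534616 0.28060787 0.12      ] [0.54994741 0.1959623  0.12      ]
0.13 [0.5538219  0.27776326 0.13      ] [0.54847671 0.19395755 0.13      ]
0.14 [0.55229763 0.27491864 0.14      ] [0.54700601 0.19195279 0.14      ]
[[-0.936  0.351 -0.   ]
 [ 0.351  0.936 -0.   ]
 [ 0.    -0.    -1.   ]]
```

The cover's free edge is at about (0.554, 0.238, 0.130), with the hinge near x = 0.635, so the cover stands at about 0.54 rad. I'll close the fingers and move above a push point at (0.568, 0.236).

>>> carry_out(moves=[{"x": -0.75,"y": -0.34},{"x": -0.75,"y": -0.34},{"x": -0.75,"y": -0.34},{"x": -0.75,"y": -0.34},{"x": -0.75,"y": -0.34},{"x": -0.75,"y": -0.34},{"x": -0.75,"y": -0.34},{"x": -0.75,"y": -0.34}], grip=0, newtons=20)

```text
validation failed for argument at $.mo...
```

>>> carry_out(moves=[{"x": -0.75,"y": -0.34},{"x": -0.75,"y": -0.34},{"x": -0.75,"y": -0.34},{"x": -0.75,"y": -0.34},{"x": -0.75,"y": -0.34},{"x": -0.75,"y": -0.34},{"x": -0.75,"y": -0.34},{"x": -0.75,"y": -0.34}])

```text
validation failed for argument at $.mo...
```

>>> carry_out(moves=[{"x": -0.75,"y": -0.34},{"x": -0.75,"y": -0.34},{"x": -0.75,"y": -0.34},{"x": -0.75,"y": -0.34},{"x": -0.75,"y": -0.34},{"x": -0.75,"y": -0.34},{"x": -0.75,"y": -0.34},{"x": -0.75,"y": -0.34}])

```text
validation failed for argument at $.mo...
```

>>> carry_out(moves=[{"x": -0.75,"y": -0.34,"z": 0,"turn": 0},{"x": -0.75,"y": -0.34,"z": 0,"turn": 0},{"x": -0.75,"y": -0.34,"z": 0,"turn": 0},{"x": -0.75,"y": -0.34,"z": 0,"turn": 0},{"x": -0.75,"y": -0.34,"z": 0,"turn": 0},{"x": -0.75,"y": -0.34,"z": 0,"turn": 0},{"x": -0.75,"y": -0.34,"z": 0,"turn": 0},{"x": -0.75,"y": -0.34,"z": 0,"turn": 0}], grip=0, newtons=20)

```text
t: 2.0
tool_pos: [0.3366, 0.4682, 0.2314]
tool_rot: [0.56, 3.091, 0.0]
contact_force: [0.3, -0.2, 0.0]
opening: 0.0
grip_force: 0.0
```

>>> carry_out(moves=[{"x": -0.75,"y": -0.34,"z": 0,"turn": 0},{"x": -0.75,"y": -0.34,"z": 0,"turn": 0},{"x": -0.75,"y": -0.34,"z": 0,"turn": 0},{"x": -0.75,"y": -0.34,"z": 0,"turn": 0},{"x": -0.75,"y": -0.34,"z": 0,"turn": 0},{"x": -0.75,"y": -0.34,"z": 0,"turn": 0},{"x": -0.75,"y": -0.34,"z": 0,"turn": 0},{"x": -0.75,"y": -0.34,"z": 0,"turn": 0}])

```text
t: 2.8
tool_pos: [0.4532, 0.3519, 0.2314]
tool_rot: [0.561, 3.091, 0.0]
contact_force: [0.1, 0.5, 0.2]
opening: 0.0002
grip_force: 0.0
```

>>> carry_out(moves=[{"x": -0.75,"y": -0.34,"z": 0,"turn": 0},{"x": -0.75,"y": -0.34,"z": 0,"turn": 0},{"x": -0.75,"y": -0.34,"z": 0,"turn": 0},{"x": -0.75,"y": -0.34,"z": 0,"turn": 0},{"x": -0.75,"y": -0.34,"z": 0,"turn": 0},{"x": -0.75,"y": -0.34,"z": 0,"turn": 0},{"x": -0.75,"y": -0.34,"z": 0,"turn": 0},{"x": -0.75,"y": -0.34,"z": 0,"turn": 0}])

```text
t: 3.6
tool_pos: [0.5698, 0.2355, 0.2313]
tool_rot: [0.56, 3.091, 0.0]
contact_force: [0.6, -0.6, -0.3]
opening: -0.0003
grip_force: 0.0
```

>>> carry_out(moves=[{"x": 0,"y": 0,"z": 0.4,"turn": 0},{"x": 0,"y": 0,"z": 0.4,"turn": 0},{"x": 0,"y": 0,"z": 0.4,"turn": 0},{"x": 0,"y": 0,"z": 0.4,"turn": 0},{"x": 0,"y": 0,"z": 0.4,"turn": 0},{"x": 0,"y": 0,"z": 0.4,"turn": 0},{"x": 0,"y": 0,"z": 0.4,"turn": 0},{"x": 0,"y": 0,"z": 0.4,"turn": 0}])

```text
t: 4.4
tool_pos: [0.5691, 0.2363, 0.1505]
tool_rot: [0.56, 3.091, 0.0]
contact_force: [-0.2, 0.2, 0.5]
opening: 0.0002
grip_force: 0.0
```

>>> carry_out(moves=[{"x": 0,"y": 0,"z": 0.2,"turn": 0},{"x": 0,"y": 0,"z": 0.2,"turn": 0},{"x": 0,"y": 0,"z": 0.2,"turn": 0},{"x": 0,"y": 0,"z": 0.2,"turn": 0},{"x": 0,"y": 0,"z": 0.2,"turn": 0},{"x": 0,"y": 0,"z": 0.2,"turn": 0},{"x": 0,"y": 0,"z": 0.2,"turn": 0},{"x": 0,"y": 0,"z": 0.2,"turn": 0}])

```text
t: 5.2
tool_pos: [0.5692, 0.2362, 0.111]
tool_rot: [0.561, 3.091, 0.0]
contact_force: [-0.0, 0.4, 1.3]
opening: 0.0
grip_force: 0.6
```

>>> carry_out(moves=[{"x": 0,"y": 0,"z": 0.2,"turn": 0},{"x": 0,"y": 0,"z": 0.2,"turn": 0},{"x": 0,"y": 0,"z": 0.2,"turn": 0},{"x": 0,"y": 0,"z": 0.2,"turn": 0},{"x": 0,"y": 0,"z": 0.2,"turn": 0},{"x": 0,"y": 0,"z": 0.1,"turn": 0},{"x": 0,"y": 0,"z": 0.05,"turn": 0},{"x": 0,"y": 0,"z": 0,"turn": 0}])

```text
t: 6.0
tool_pos: [0.5691, 0.2361, 0.0822]
tool_rot: [-0.56, -3.091, 0.0]
contact_force: [-0.9, -0.0, 0.7]
opening: -0.0
grip_force: 0.0
```

>>> carry_out(moves=[{"x": 0,"y": 0,"z": 0.04,"turn": 0},{"x": 0,"y": 0,"z": 0.04,"turn": 0},{"x": 0,"y": 0,"z": 0.04,"turn": 0},{"x": 0,"y": 0,"z": 0,"turn": 0},{"x": 0,"y": 0,"z": 0,"turn": 0},{"x": 0,"y": 0,"z": 0,"turn": 0},{"x": 0,"y": 0,"z": 0,"turn": 0},{"x": 0,"y": 0,"z": 0,"turn": 0}])

```text
t: 6.8
tool_pos: [0.5693, 0.2362, 0.08]
tool_rot: [0.561, 3.091, 0.0]
contact_force: [-2.8, -0.4, 5.1]
opening: -0.0001
grip_force: 2.7
```

>>> carry_out(moves=[{"x": 0,"y": 0,"z": 0.04,"turn": 0},{"x": 0,"y": 0,"z": 0,"turn": 0},{"x": 0,"y": 0,"z": 0.04,"turn": 0},{"x": 0,"y": 0,"z": 0,"turn": 0},{"x": 0,"y": 0,"z": 0,"turn": 0},{"x": 0,"y": 0,"z": 0,"turn": 0},{"x": 0,"y": 0,"z": 0,"turn": 0},{"x": 0,"y": 0,"z": 0,"turn": 0}])

```text
t: 7.6
tool_pos: [0.5693, 0.2362, 0.0799]
tool_rot: [-0.56, -3.091, 0.0]
contact_force: [-7.4, -1.4, 14.1]
opening: 0.0
grip_force: 6.9
```

```bash
python3 - <<'E'
from h import *
i=ctrl.get_image('scene');cv2.imwrite('pics/s1.png',cv2.resize(i[110:260,310:510,::-1],(800,600),interpolation=cv2.INTER_CUBIC))
print(ctrl.get_obs()['tool_pos'],[ (m['pixel'],m['confidence']) for m in ctrl.mark_of('scene','cover_edge')],proj('scene',(.535,.239,.08)))
E
```

```text
[0.56935543 0.23623625 0.07989904] [([392.1, 174.4], 0.61)] [np.float64(396.6), np.float64(175.0)]
```

View pics/s1.png

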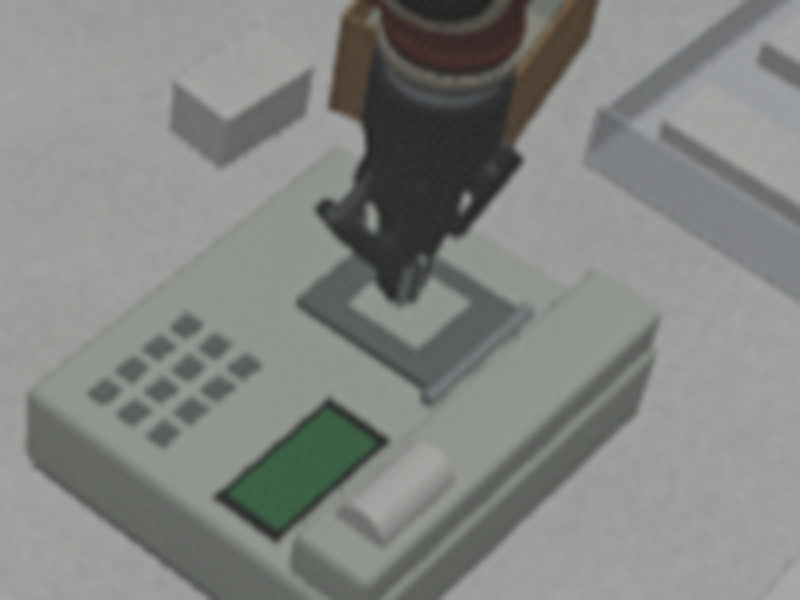

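The picture shows the cover lying flat on the deck, with its free edge at about (392,175), and the stop is carrying 14 N, so it is shut. Next I'll lift and go above the round switch.

>>> carry_out(moves=[{"x": 0,"y": 0,"z": -0.2,"turn": 0},{"x": 0,"y": 0,"z": -0.6,"turn": 0},{"x": 0,"y": 0,"z": -0.7,"turn": 0},{"x": 0,"y": 0,"z": -0.7,"turn": 0},{"x": 0,"y": 0,"z": -0.7,"turn": 0},{"x": 0,"y": 0,"z": -0.7,"turn": 0},{"x": 0,"y": 0,"z": -0.6,"turn": 0},{"x": 0,"y": 0,"z": -0.6,"turn": 0}])

```text
t: 8.5
tool_pos: [0.5693, 0.2362, 0.1992]
tool_rot: [0.56, 3.091, 0.0]
contact_force: [-0.2, -0.4, 0.1]
opening: 0.0001
grip_force: 0.0
```

>>> carry_out(moves=[{"x": 0.02,"y": -0.93,"z": 0,"turn": 0},{"x": 0.02,"y": -0.93,"z": 0,"turn": 0},{"x": 0.02,"y": -0.93,"z": 0,"turn": 0},{"x": 0.02,"y": -0.93,"z": 0,"turn": 0},{"x": 0.02,"y": -0.93,"z": 0,"turn": 0},{"x": 0.02,"y": -0.93,"z": 0,"turn": 0},{"x": 0.02,"y": -0.93,"z": 0,"turn": 0},{"x": 0.02,"y": -0.93,"z": 0,"turn": 0}])

```text
t: 9.3
tool_pos: [0.4996, 0.0626, 0.198]
tool_rot: [-0.56, -3.091, 0.0]
contact_force: [-0.0, -0.3, -1.1]
opening: 0.0002
grip_force: 0.0
```

>>> carry_out(moves=[{"x": 0.02,"y": -0.93,"z": 0,"turn": 0},{"x": 0.02,"y": -0.93,"z": 0,"turn": 0},{"x": 0.02,"y": -0.93,"z": 0,"turn": 0},{"x": 0.02,"y": -0.93,"z": 0,"turn": 0},{"x": 0.02,"y": -0.93,"z": 0,"turn": 0},{"x": 0.02,"y": -0.93,"z": 0,"turn": 0},{"x": 0.02,"y": -0.93,"z": 0,"turn": 0},{"x": 0.02,"y": -0.93,"z": 0,"turn": 0}])

```text
t: 10.1
tool_pos: [0.4306, -0.1101, 0.1981]
tool_rot: [0.56, 3.091, -0.0]
contact_force: [-0.0, 0.0, 0.5]
opening: 0.0001
grip_force: 0.0
```

```bash
python3 - <<'E'
from h import *
i=ctrl.get_image('scene');cv2.imwrite('pics/s2.png',i[100:400,150:550,::-1])
from scipy.spatial.transform import Rotation as r
o=ctrl.get_obs();R=r.from_rotvec(o['tool_rot']).as_matrix()
print(o['tool_pos'],o['contact_force'],(R.T@(np.array([.4305,-.109,.057])-o['tool_pos'])/.025).round(3))
E
```

```text
[ 0.42974596 -0.11247468  0.19807832] [ 0.89321999 -1.54165852 -0.71596821] [0.021 0.155 5.643]
```

View pics/s2.png

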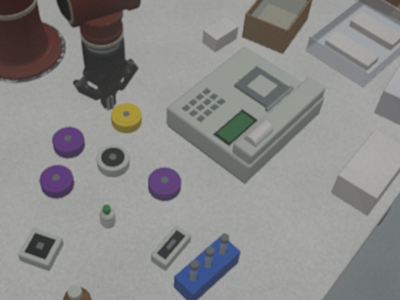

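The cover stays shut after the lift. The hand is high above the round switch, which shows in this crop at (113,160). Next I'll descend to z ≈ 0.057.

>>> carry_out(moves=[{"x": 0,"y": 0.15,"z": 0.7,"turn": 0},{"x": 0,"y": 0,"z": 0.8,"turn": 0},{"x": 0,"y": 0,"z": 0.8,"turn": 0},{"x": 0,"y": 0,"z": 0.8,"turn": 0},{"x": 0,"y": 0,"z": 0.8,"turn": 0},{"x": 0,"y": 0,"z": 0.8,"turn": 0},{"x": 0,"y": 0,"z": 0.6,"turn": 0},{"x": 0,"y": 0,"z": 0.3,"turn": 0}])

```text
t: 10.95
tool_pos: [0.4316, -0.1052, 0.0563]
tool_rot: [-0.56, -3.089, -0.001]
contact_force: [0.2, 1.2, -0.6]
opening: 0.0
grip_force: 0.0
```

>>> carry_out(moves=[{"x": 0,"y": 0,"z": 0,"turn": 0},{"x": 0,"y": 0,"z": 0,"turn": 0},{"x": 0,"y": 0,"z": 0,"turn": 0},{"x": 0,"y": 0,"z": 0,"turn": 0},{"x": 0,"y": 0,"z": 0,"turn": 0},{"x": 0,"y": 0,"z": 0,"turn": 0},{"x": 0,"y": 0,"z": 0,"turn": 0},{"x": 0,"y": 0,"z": 0,"turn": 0}])

```text
t: 11.75
tool_pos: [0.4324, -0.1059, 0.0576]
tool_rot: [0.561, 3.091, -0.0]
contact_force: [-0.1, 0.2, 0.5]
opening: 0.0002
grip_force: 0.0
```

```bash
python3 - <<'E'
from h import *
i=ctrl.get_image('scene');cv2.imwrite('pics/s3.png',cv2.resize(i[190:290,190:320,::-1],(780,600),interpolation=cv2.INTER_CUBIC))
E
```

```text
(no output)
```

View pics/s3.png

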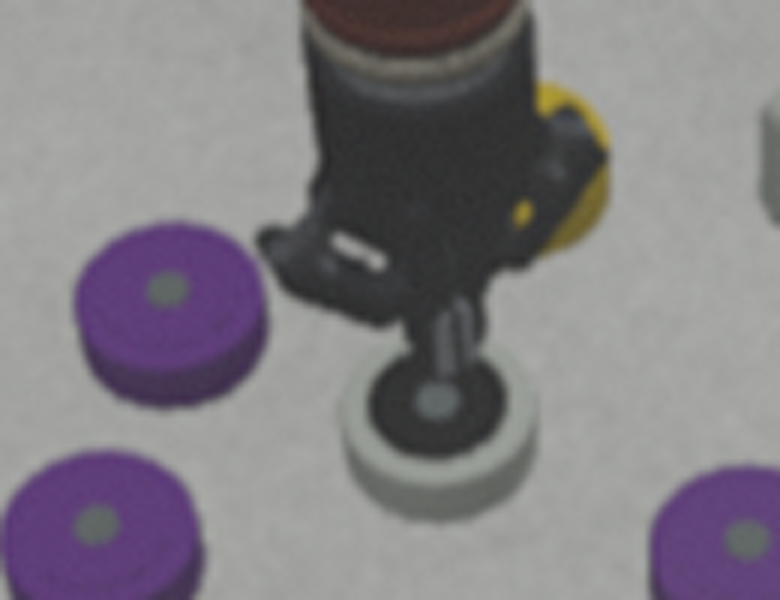

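The fingertips, at crop (448,375), are just above the middle of the white switch at (437,402), with a gap and no touch. I'll hold for over 2 s more, then rise.

>>> carry_out(moves=[{"x": 0,"y": 0,"z": 0,"turn": 0},{"x": 0,"y": 0,"z": 0,"turn": 0},{"x": 0,"y": 0,"z": 0,"turn": 0},{"x": 0,"y": 0,"z": 0,"turn": 0},{"x": 0,"y": 0,"z": 0,"turn": 0},{"x": 0,"y": 0,"z": 0,"turn": 0},{"x": 0,"y": 0,"z": 0,"turn": 0},{"x": 0,"y": 0,"z": 0,"turn": 0}])

```text
t: 12.6
tool_pos: [0.4324, -0.1058, 0.0575]
tool_rot: [-0.561, -3.091, -0.0]
contact_force: [0.3, -0.4, -0.0]
opening: 0.0001
grip_force: 0.0
```

>>> carry_out(moves=[{"x": 0,"y": 0,"z": 0,"turn": 0},{"x": 0,"y": 0,"z": 0,"turn": 0},{"x": 0,"y": 0,"z": 0,"turn": 0},{"x": 0,"y": 0,"z": 0,"turn": 0},{"x": 0,"y": 0,"z": 0,"turn": 0},{"x": 0,"y": 0,"z": 0,"turn": 0},{"x": 0,"y": 0,"z": 0,"turn": 0},{"x": 0,"y": 0,"z": 0,"turn": 0}])

```text
t: 13.4
tool_pos: [0.4323, -0.1058, 0.0575]
tool_rot: [-0.561, -3.091, -0.0]
contact_force: [-0.1, -0.9, 0.3]
opening: 0.0001
grip_force: 0.0
```

>>> carry_out(moves=[{"x": 0,"y": 0,"z": 0,"turn": 0},{"x": 0,"y": 0,"z": 0,"turn": 0},{"x": 0,"y": 0,"z": 0,"turn": 0},{"x": 0,"y": 0,"z": 0,"turn": 0},{"x": 0,"y": 0,"z": 0,"turn": 0},{"x": 0,"y": 0,"z": 0,"turn": 0},{"x": 0,"y": 0,"z": 0,"turn": 0},{"x": 0,"y": 0,"z": 0,"turn": 0}])

```text
t: 14.2
tool_pos: [0.4323, -0.1058, 0.0575]
tool_rot: [-0.561, -3.091, 0.0]
contact_force: [0.4, -0.0, 0.4]
opening: -0.0002
grip_force: 0.0
```

>>> carry_out(moves=[{"x": 0,"y": 0,"z": -0.4,"turn": 0},{"x": 0,"y": 0,"z": -0.9,"turn": 0},{"x": 0,"y": 0,"z": -0.9,"turn": 0},{"x": 0,"y": 0,"z": -0.9,"turn": 0},{"x": 0,"y": 0,"z": -0.9,"turn": 0},{"x": 0,"y": 0,"z": -0.9,"turn": 0},{"x": 0,"y": 0,"z": -0.8,"turn": 0},{"x": 0,"y": 0,"z": -0.3,"turn": 0}])

```text
t: 15.0
tool_pos: [0.4335, -0.1063, 0.2109]
tool_rot: [0.56, 3.086, -0.002]
contact_force: [0.0, -0.3, 0.7]
opening: -0.0002
grip_force: 0.0
```

>>> carry_out(moves=[{"x": 0,"y": 0.4,"z": 0,"turn": 0},{"x": 0,"y": 0.4,"z": 0,"turn": 0},{"x": 0,"y": 0.4,"z": 0,"turn": 0},{"x": 0,"y": 0.4,"z": 0,"turn": 0},{"x": 0,"y": 0.3,"z": 0,"turn": 0},{"x": 0,"y": 0,"z": 0,"turn": 0},{"x": 0,"y": 0,"z": 0,"turn": 0},{"x": 0,"y": 0,"z": 0,"turn": 0}])

```text
t: 15.8
tool_pos: [0.449, -0.0615, 0.2075]
tool_rot: [-0.561, -3.091, 0.0]
contact_force: [-0.6, 1.0, -0.5]
opening: 0.0002
grip_force: 0.0
```

```bash
python3 - <<'E'
from h import *
i=ctrl.get_image('scene');cv2.imwrite('pics/s4.png',i[:,:,::-1])
o=ctrl.get_obs();print(o['t'],o['tool_pos'],o['contact_force'])
E
```

```text
15.85 [ 0.44898008 -0.06160077  0.20756293] [ 0.13376747  0.10153097 -0.51661666]
```

View pics/s4.png

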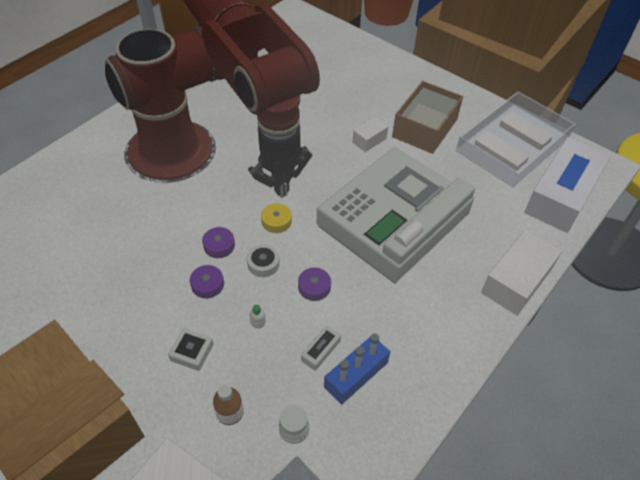

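The cover is flat at (413,185), the hand is well clear at (283,185), and the bottles, jar, carton and tubes stand where they were.

```bash
python3 -c "
from station import ctrl
print(ctrl.finish_job())"
```

```text
the job is handed in; nothing more can be done
None
```

The job is handed in, with no verdict returned: I pushed the cover shut, held the fingertips about 27 mm above the middle of the round switch for over 3 s, and drew the hand about 18 cm clear; the last picture shows nothing else disturbed.

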